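# Tuck the closing strip under the slide dryer's cover and hold it flat

### The arm

A 6-joint arm with a two-finger parallel gripper is mounted at the origin on a cart in front of the work surface, level with it; the furniture and walls round the work are solid. World frame = base frame: x ahead of the robot, y to its left, z up, the work surface at z = 0. Lengths are in mm, angles in rad, forces in N, time in s.
With the tool pointing down it reaches from about 275 to 1000 mm from the base axis. Payload 8.4 kg.
Tool frame: the origin (TCP) lies at the very end of the fingers, on their centre line; the grasp point (between the pads) lies 19 mm behind it; x points along the fingers, y is the direction in which the jaws open and shut, and the axes are right-handed (so a half turn about x gives the same grasp; the last joint's range is limited). The gripper opens to 85 mm and grips with 20 to 120 N. Pads are 22 mm wide; open, the fingers measure 114 mm over their backs; the gripper's body (76 mm by 85 mm) begins 54 mm behind the grasp point. The pads swing forward as they close: fully open they stand 13 mm farther back than shut.
Start: joints at [-0.002, 0.353, 1.633, -0, 1.155, -0.002], TCP at [625.002, -0, 205.781] pointing down, gripper open.
Joint ranges: [-2.63, 2.63], [-0.92, 2.1], [0.06, 2.66], [-1.3, 4.44], [0, 2.69], [-3.02, 3.02]. Speed limits (rad/s): [2.22, 2.22, 2.79, 3.14, 3.14, 3.14].

### API

Orientations are given as [roll, pitch, yaw] about the fixed x, y, z axes, in that order (R = Rz(yaw) Ry(pitch) Rx(roll)).
In Python, from rig import r, grab_frame, camera_params, sign_off gives the robot as it stands.
- The arm moves only by the tool drive_tool, never from a script. Its argument "rows" is one flat list of numbers, 7 for each row, row after row: the shift along the tool's x, y, z in mm, then the turn, a rotation vector about the tool's x, y, z in degrees, then the opening in per cent of the stroke, from 0 (shut) to 100 (fully open). In form: [x, y, z, rx, ry, rz, fingers, x, y, z, rx, ry, rz, fingers, ...]. A call has 1 to 10 rows; each row is the pose to reach, as a shift and turn from the pose measured when the call began, along the tool's axes at that moment; what a row does not reach only later rows make up. A row lasts 1/8 s, in which the tool goes at most 62.5 mm and 10.7 degrees, less where a joint would pass 70% of its speed; a pose out of reach is approached as far as the arm can. A call with a gripper value outside its range is refused whole. The fingers move at their own pace and stop on an object; "newtons" is the grip in N (left out, the last holds). Time passes only in rows, so rows that repeat a pose let the fingers close. It gives the time, the measured TCP pose, the force and the opening at its end, in the units of the state.
- r.sense(): the state, without advancing time (a new reading comes with each control period).
- grab_frame(name): name is "scene" or "side" or "wrist"; returns the picture (384x512x3 uint8, red, green, blue); there is no depth.
- camera_params(name): a dict with "vertical_fov" (degrees; the focal length in pixels is half the picture's height over the tangent of half this angle, whatever the lens; pixels are square), "cx", "cy" (the principal point, pixels), "pose" (4x4, takes a point from camera to world coordinates); the wrist camera has in their place "tool_from_camera" (4x4, takes a point from camera to tool coordinates, whose origin is the TCP and whose axes are the tool frame's). Camera axes: x right, y down, z forward; pixel columns grow to the right and rows downward; lengths in mm; the calibration is good to about 2 mm. The wrist camera is an equidistant fisheye: a pixel r from the principal point sees the ray r / f radians off the axis. A picture is of the moment at which its call begins: read the wrist's pose just before it. camera_params takes no time and is no camera call.
- sign_off(): hands the job in, once; it reports no verdict.
The state is a dict: "clock": time; "qpos": joint angles; "qvel": joint speeds; "joint_efforts": joint torques, N m; "eef_pos": TCP position; "tcp_rot": TCP orientation; "contact_force": force on the tool from outside, world axes, zero at the start; "wrist_torque": the same for the moment, N m; "opening": opening from 0.0 (shut) to 1.0 (fully open).
Only numpy, scipy, OpenCV 4.12 (cv2) and the standard library are available. Lean on these libraries where they do the work, as an engineer would, in place of code of your own. Each camera call takes 0.05 s, during which the arm holds its last target.

### The job

Pick up the longer of the two metal strips and tuck its thin edge under the lip of the slide dryer's cover, without lifting the cover, until the low bead across the strip comes up to the lip, with the strip square to it. Then press the strip down flat on the dryer's deck with a light, steady push of about 10 N and finish like that, still gripping it and still pressing. Leave the shorter strip and the other things where they are.

Things in the scene. Friction and masses are not known exactly. Their poses are not given: they have to be found in the camera images.
- dryer: Slide dryer, fixed: low grey box 156 (x) x 128 (y) mm with a flat aluminium deck on top, 20 mm above the worktop. Origin: centre of its underside; x axis from its front to its back (the way the strip is tucked in), y to its left, z up. Front edge at x = -78 mm. A cover plate lies over the back part, its free lip at x = -20 mm; the deck before it is bare.
- deck: The dryer's bare aluminium top plate (156 x 128 x 4 mm), fixed to it. Origin: centre of the plate, 2 mm under its upper face; axes as the dryer's.
- lip (a point): Point of the deck's upper face (20 mm above the worktop) straight below the middle of the cover's front lip; axes as the dryer's: x points in under the cover. A tall fixed microscope stands to the left of the dryer, between it and where the arm may start: pass over it with 0.45 m or go round.
- cover (a joint): Hinge of the cover, rad: 0 closed and level, grows as the lip is lifted (0.1 rad: 9 mm). A free-swinging 4 mm aluminium plate, 80 g, 124 mm wide, hinged at dryer x = 74 mm. Closed, its underside is 8 mm above the deck. Two black spacer pads 8 mm high stand under the lip's corners, 110 mm free between them.
- strip_grip (a point): Centre of the longer strip's upright rib, 20 mm above the strip's underside; axes as the strip's. The rib is 32 mm long (x), 12 mm thick (y), and reaches from the plate to 36 mm above the underside; grip it across y from above. The strip's thin leading edge is 44 mm, its bead's front face 22 mm ahead (+x) of this point.
- strip: Longer strip: aluminium plate 62 (x) x 90 (y) x 4 mm, 60 to 130 g, lying flat on the worktop at the start. Origin: centre of its underside, 13 mm ahead of the rib's centre; x points to the thin leading edge. The bead, a ridge across its whole width, is 12 mm high over the underside: too high to pass under the lip, it stops there.
- strip_bead (a point): Middle of the longer strip's width, on the underside, straight below the front face of the bead (22 mm behind the leading edge).
- strip_edge (a point): Middle of the longer strip's thin leading edge, on the underside.
- spare: The shorter strip: same shape and material, but 62 x 60 mm. Origin: centre of its underside. To be left alone. The two strips may stand in each other's places.
- matches: Match box, 36 x 54 x 14 mm; origin: centre of its underside. Bystander.
- plug: Rubber stopper, a cone 30 mm across and 28 mm high; origin: centre of its underside. Bystander.
- pen: Grey pen, 131 mm long, lying; origin: centre of its underside. Bystander.
Not all that is in view belongs to the job. What is shaped like the strip but orange or pink is not meant.

How it is judged (in metres and radians):
On the way, in this order (a step that is already met when the one before it is completed fails the run):
1. the longer strip is lifted clear of the worktop in the fingers (contact force between the fingers and strip above 1 N and height (world z) of strip_grip above 0.045 m), for 0.2 s.
2. its thin edge is under the cover's lip, held in the fingers (contact force between the fingers and strip above 1 N and x of strip_edge in the frame of lip above 0.004 m and z of strip_edge in the frame of lip below 0.006 m and y of strip_bead in the frame of lip between -0.02 and 0.02 m), for 0.1 s.
At the end, for the whole second after the job is handed in: Longer strip gripped (over 1 N) and pressed on the deck with 2 to 30 N, flat (0.05 rad; edge and rib within 3 mm of lying on it), bead within 6 mm of the lip, centred within 20 mm, square within 0.1 rad, at rest (under 20 mm/s), cover closed (under 0.03 rad) (contact force between the fingers and strip above 1 N and contact force between strip and deck between 2 and 30 N and x of strip_bead in the frame of lip between -0.006 and 0.004 m and y of strip_bead in the frame of lip between -0.02 and 0.02 m and angle between the x axis of strip and the x axis of dryer, either way round below 0.1 rad and angle between strip's own z axis and vertical below 0.05 rad and z of strip_edge in the frame of lip below 0.003 m and z of strip_grip in the frame of lip below 0.023 m and value of joint cover below 0.03 rad and linear speed of strip below 0.02 m/s); the arm keeps its last pose, push and grip.
It fails at once if the cover is lifted by more than 0.08 rad (7 mm at its lip) (value of joint cover above 0.08 rad).
It fails at once if the shorter strip is moved by more than 30 mm (distance of spare from where it was at the start of the episode above 0.03 m).
It fails at once if the stopper, match box or pen is moved by more than 30 mm (distance of any of plug, matches, pen from where it was at the start of the episode above 0.03 m).
It also fails if it takes over 45 s, if anything falls off the work surface, if the arm or the gripper's body presses on something with over 40 N, if the wrist force passes 120 N, or if a joint passes its speed limit or range.

## Working session

There is one attempt and no reset: what is moved stays moved. The work goes in short steps, Python scripts to look and compute and a tool call to move; the robot and the scene stay as the last step left them, time stands still between calls to the robot, and variables do not carry over. Pictures are saved under pics/ and viewed, and the job is handed in when it is done.

Besides the shell and the picture viewer there is one more tool, called in YAML: its name, and indented under it one key for each argument. drive_tool: Moves the arm, as the interface text tells. Its arguments: {"type":"object","properties":{"rows":{"type":"array","items":{"type":"number"}},"newtons":{"type":"number"}},"required":["rows"]}

```bash
mkdir -p pics; ls; python3 - <<'E'
from rig import r, grab_frame, camera_params
import cv2
print(r.sense())
for n in ["scene","side","wrist"]:
    print(n,camera_params(n))
    cv2.imwrite(f"pics/{n}0.png",grab_frame(n)[:,:,::-1])
E
```

```text
pics
{'clock': 0.0, 'qpos': array([-2.40262825e-03,  3.53680956e-01,  1.63412685e+00, -2.08726150e-05,
        1.15520775e+00, -2.38567673e-03]), 'qvel': array([-8.04200471e-04,  2.29596457e-04,  9.49889440e-05,  1.40071787e-03,
        4.29030196e-04,  1.54311701e-03]), 'joint_efforts': array([-2.03471049e-03, -6.05236173e+01, -3.42063046e+01, -2.62302356e-04,
        9.48130677e-03,  3.61521288e-06]), 'eef_pos': array([ 6.24487117e+02, -7.44008182e-03,  2.05044339e+02]), 'tcp_rot': array([-1.55977088,  1.56937329, -3.13057572]), 'contact_force': array([0.09685589, 0.38725643, 0.50226498]), 'wrist_torque': array([-0.01695564, -0.03810436,  0.00657542]), 'opening': 0.9981635444794521}
scene {'vertical_fov': 55.62911934922347, 'cx': 258.5536540517227, 'cy': 190.5561652470302, 'pose': array([[ 7.40309556e-01, -3.74012997e-01,  5.58619763e-01,
         1.27253092e+00],
       [-6.72116116e-01, -4.29330756e-01,  6.03270279e-01,
        -9.15859756e+02],
       [ 1.42017201e-02, -8.22064098e-01, -5.69217824e-01,
         5.80138032e+02],
       [ 0.00000000e+00,  0.00000000e+00,  0.000000
[... 232 characters left out ...]
3998792e-01, -3.70753724e-01,  7.92645473e-01,
        -1.17287835e+03],
       [ 6.16703600e-04, -9.05953750e-01, -4.23376219e-01,
         5.01074968e+02],
       [ 0.00000000e+00,  0.00000000e+00,  0.00000000e+00,
         1.00000000e+00]])}
wrist {'vertical_fov': 65.70646984690485, 'cx': 257.97296319901733, 'cy': 196.17088754113794, 'tool_from_camera': array([[-3.51292987e-04, -2.82863184e-01,  9.59160203e-01,
        -1.68152789e+02],
       [ 9.99999740e-01, -7.03214773e-04,  1.58867439e-04,
        -3.67984087e-01],
       [ 6.29557875e-04,  9.59160010e-01,  2.82863358e-01,
        -7.04524646e+01],
       [ 0.00000000e+00,  0.00000000e+00,  0.00000000e+00,
         1.00000000e+00]])}
```

View pics/scene0.png

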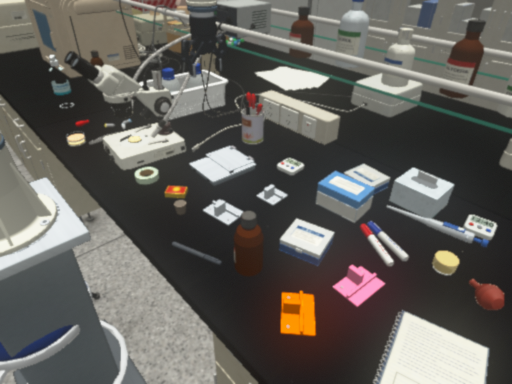

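View pics/side0.png

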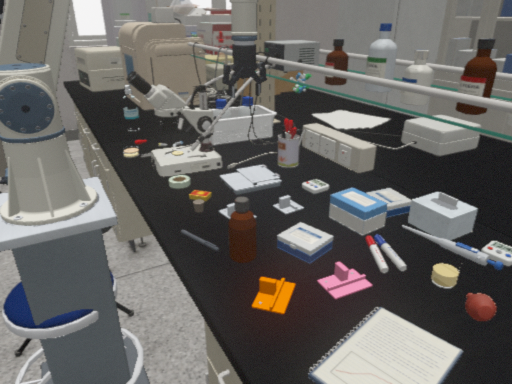

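View pics/wrist0.png

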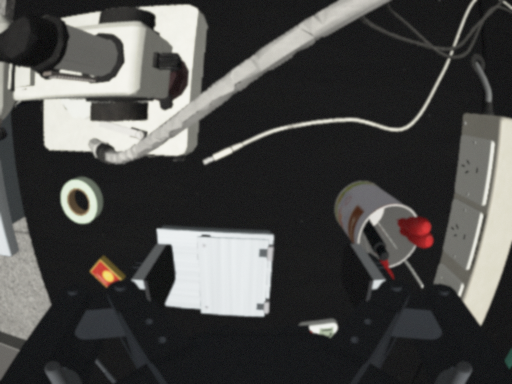

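```bash
cat > h.py <<'E'
from rig import r, grab_frame, camera_params
import numpy as np, cv2
from scipy.spatial.transform import Rotation as R
def tool():
    s=r.sense(); T=np.eye(4); T[:3,:3]=R.from_euler('xyz',s['tcp_rot']).as_matrix(); T[:3,3]=s['eef_pos']; return T
def setup(name,T=None):
    p=camera_params(name); f=192/np.tan(np.radians(p['vertical_fov'])/2)
    P=p['pose'] if name!='wrist' else (tool() if T is None else T)@p['tool_from_camera']
    return p,f,P
def ray(name,uv,T=None):
    p,f,P=setup(name,T); u=(uv[0]-p['cx']);v=(uv[1]-p['cy'])
    if name=='wrist':
        q=np.hypot(u,v);th=q/f; d=np.array([u/q*np.sin(th),v/q*np.sin(th),np.cos(th)])
    else: d=np.array([u/f,v/f,1])
    d=P[:3,:3]@d; return P[:3,3],d/np.linalg.norm(d)
def onz(name,uv,z,T=None):
    o,d=ray(name,uv,T); return o+d*(z-o[2])/d[2]
def proj(name,X,T=None):
    p,f,P=setup(name,T); c=P[:3,:3].T@(np.array(X)-P[:3,3])
    if name=='wrist':
        q=np.hypot(c[0],c[1]);th=np.arctan2(q,c[2]); return np.array([p['cx']+f*th*c[0]/q,p['cy']+f*th*c[1]/q])
    return np.array([p['cx']+f*c[0]/c[2],p['cy']+f*c[1]/c[2]])
E
python3 - <<'E'
from h import *
np.set_printoptions(precision=1,suppress=True)
print(tool())
for n,l in [("scene",[(223,210,0),(271,194,0),(176,192,0),(180,207,0),(196,252,0),(190,162,20),(225,150,20),(255,166,20),(220,180,20)]),("side",[(199,207,0),(287,206,0),(200,240,0)]),("wrist",[(157,230,20),(273,235,20),(268,317,20),(166,304,20),(320,327,0)])]:
    for a in l: print(n,a,onz(n,a[:2],a[2]))
import cv2
a=cv2.imread('pics/scene0.png')[135:265,150:310]; cv2.imwrite('pics/c1.png',cv2.resize(a,None,fx=5,fy=4.6,interpolation=cv2.INTER_CUBIC))
a=cv2.imread('pics/wrist0.png')[210:384,80:360]; cv2.imwrite('pics/c2.png',cv2.resize(a,None,fx=2.8,fy=2.8,interpolation=cv2.INTER_CUBIC))
E
```

```text
[[ -0.    1.    0.  624.6]
 [  0.    0.   -1.    0. ]
 [ -1.   -0.   -0.  205.2]
 [  0.    0.    0.    1. ]]
scene (223, 210, 0) [ 441.5 -306.     0. ]
scene (271, 194, 0) [ 585.3 -336.     0. ]
scene (176, 192, 0) [ 393.5 -156.     0. ]
scene (180, 207, 0) [ 364.8 -221.9    0. ]
scene (196, 252, 0) [ 302.  -388.1    0. ]
scene (190, 162, 20) [496.4 -72.9  20. ]
scene (225, 150, 20) [623.5 -81.8  20. ]
scene (255, 166, 20) [ 629.8 -219.6   20. ]
scene (220, 180, 20) [ 504.2 -212.3   20. ]
side (199, 207, 0) [ 361.5 -222.8    0. ]
side (287, 206, 0) [ 580.6 -336.6    0. ]
side (200, 240, 0) [ 300.4 -389.3   -0. ]
wrist (157, 230, 20) [488.5 -81.   20. ]
wrist (273, 235, 20) [643.6 -86.3  20. ]
wrist (268, 317, 20) [ 639.1 -223.2   20. ]
wrist (166, 304, 20) [ 484.3 -204.4   20. ]
wrist (320, 327, 0) [ 726.7 -265.7    0. ]
```

View pics/c1.png

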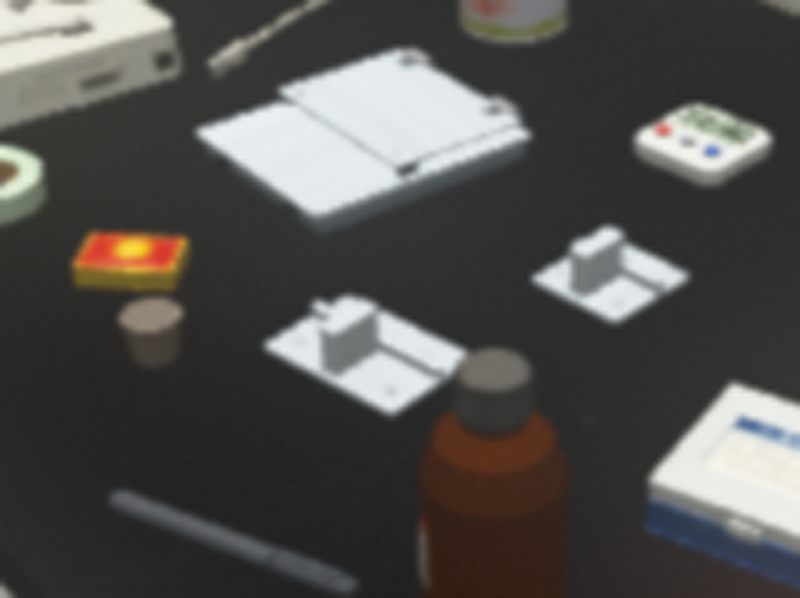

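View pics/c2.png

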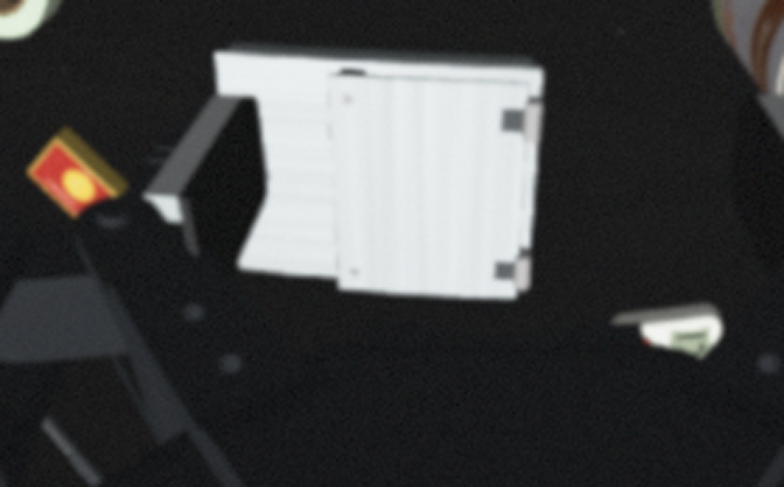

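```bash
python3 - <<'E'
from h import *
np.set_printoptions(precision=1,suppress=True)
for uv in [(247,272),(240,270),(258,268)]: print('bottle',onz('scene',uv,0))
b=onz('scene',(248,268),0)
for uv in [(249,217),(242,203)]:
    pass
# side bottle base ~ (242,258), top (242,200)
print(onz('side',(242,258),0))
for z in (80,110,140,170): print(z,onz('scene',(249,215),z),onz('side',(242,201),z))
# strip corners from crop1
for x,y in [(265,345),(390,413),(470,357),(345,297)]: print('long',onz('scene',(150+x/5,135+y/4.6),4))
for x,y in [(532,280),(615,322),(690,275),(610,238)]: print('short',onz('scene',(150+x/5,135+y/4.6),4))
E
```

```text
bottle [ 348.8 -509.     0. ]
bottle [ 341.3 -494.9    0. ]
bottle [ 373.8 -516.     0. ]
[ 354.7 -506.1    0. ]
80 [ 412.8 -441.9   80. ] [ 412.1 -394.5   80. ]
110 [ 388.1 -470.3  110. ] [ 385.1 -450.   110. ]
140 [ 363.4 -498.8  140. ] [ 358.1 -505.4  140. ]
170 [ 338.7 -527.2  170. ] [ 331.1 -560.9  170. ]
long [ 399.8 -276.4    4. ]
long [ 411.6 -365.     4. ]
long [ 472.1 -354.1    4. ]
long [ 458.3 -267.     4. ]
short [ 545.2 -320.2    4. ]
short [ 550.5 -379.7    4. ]
short [ 613.9 -373.3    4. ]
short [ 608.1 -316.2    4. ]
```

drive_tool:
  rows: [0,-60,90,0,0,0,100,0,-120,190,0,0,0,100,0,-180,290,0,0,0,100,0,-180,290,0,0,0,100,0,-180,290,0,0,0,100,0,-180,290,0,0,0,100,0,-180,290,0,0,0,100,0,-180,290,0,0,0,100]

```text
clock: 1.15
eef_pos: [444.9, -289.4, 205.3]
tcp_rot: [-2.002, 1.57, 2.71]
contact_force: [0.2, 0.4, -0.6]
opening: 1.003
```

```bash
python3 - <<'E'
from h import *
np.set_printoptions(precision=3,suppress=True)
T=tool(); np.save('T1.npy',T); print(T, r.sense()['qpos'])
im=grab_frame('wrist')[:,:,::-1]; cv2.imwrite('pics/w1.png',im)
cv2.imwrite('pics/w1c.png',cv2.resize(im,None,fx=1.5,fy=1.5))
E
```

```text
[[  -0.001    1.      -0.     444.854]
 [   0.001   -0.      -1.    -289.45 ]
 [  -1.      -0.001   -0.001  205.272]
 [   0.       0.       0.       1.   ]] [-0.58   0.208  1.834 -0.     1.101 -0.579]
```

View pics/w1c.png

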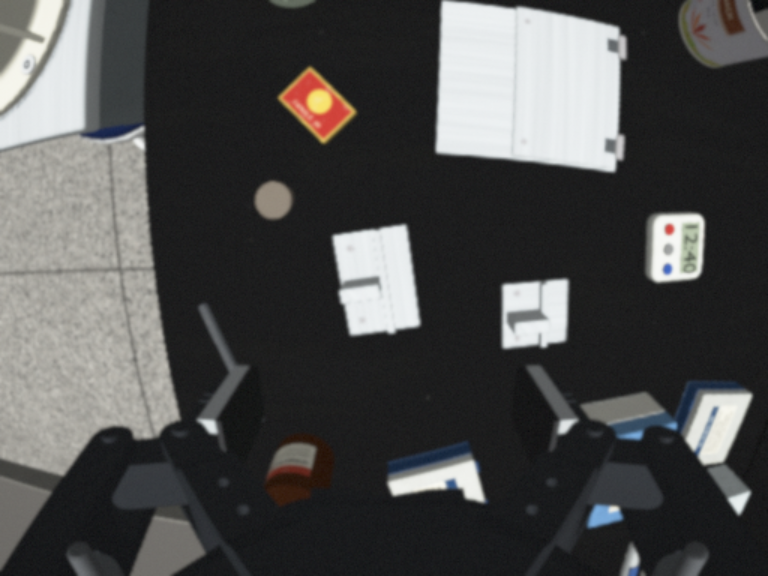

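```bash
python3 - <<'E'
from h import *
np.set_printoptions(precision=2,suppress=True)
T=np.load('T1.npy'); im=cv2.imread('pics/w1.png'); hsv=cv2.cvtColor(im,cv2.COLOR_BGR2HSV)
m=((hsv[...,1]<50)&(hsv[...,2]>130)).astype(np.uint8)
m=cv2.morphologyEx(m,cv2.MORPH_CLOSE,np.ones((9,9)))
cs,_=cv2.findContours(m,cv2.RETR_EXTERNAL,cv2.CHAIN_APPROX_NONE)
for c in cs:
    a=cv2.contourArea(c)
    if a<1000: continue
    cx,cy=c[:,0].mean(0)
    if not(200<cx<430 and cy<260): continue
    for z in (4,20):
        P=np.array([onz('wrist',p,z,T)[:2] for p in c[:,0].astype(float)],np.float32)
        print(cx,cy,a,z,cv2.minAreaRect(P))
        q=cv2.boxPoints(cv2.minAreaRect(P)); print(q)
    print([tuple(map(int,x[0])) for x in cv2.approxPolyDP(c,4,True)])
for nm,uvs,z in [('front',[(443,2),(436,153)],20),('lip32',[(515,7),(513,158)],32),('right',[(436,153),(513,158)],20),('ribtop',[(340,292),(380,288),(382,300),(342,304)],36)]:
    print(nm,[onz('wrist',(u/1.5,v/1.5),z,T)[:2] for u,v in uvs])
g=cv2.cvtColor(im,cv2.COLOR_BGR2GRAY)
for row in (20,40,60,80): print(row,g[row,286:352:1])
cv2.imwrite('pics/d1.png',cv2.resize(im[0:120,280:430],None,fx=5,fy=5,interpolation=cv2.INTER_CUBIC))
cv2.imwrite('pics/s1.png',cv2.resize(im[140:240,210:400],None,fx=4.2,fy=4.2,interpolation=cv2.INTER_CUBIC))
E
```

```text
355.9030303030303 208.4848484848485 1771.5 4 ((579.4107055664062, -347.5210876464844), (62.813941955566406, 65.08063507080078), 4.791049480438232)
[[ 545.4  -317.72]
 [ 550.83 -382.57]
 [ 613.43 -377.32]
 [ 607.99 -312.47]]
355.9030303030303 208.4848484848485 1771.5 20 ((573.5763549804688, -341.9591064453125), (60.093814849853516, 62.262123107910156), 4.792079448699951)
[[ 541.03 -313.45]
 [ 546.24 -375.49]
 [ 606.12 -370.47]
 [ 600.92 -308.43]]
[(377, 186), (335, 190), (335, 231), (376, 226)]
250.90666666666667 186.09333333333333 3283.5 4 ((434.21978759765625, -317.2982482910156), (65.75675201416016, 93.53242492675781), 8.384010314941406)
[[ 394.87 -275.83]
 [ 408.51 -368.36]
 [ 473.57 -358.77]
 [ 459.93 -266.24]]
250.90666666666667 186.09333333333333 3283.5 20 ((434.6730651855469, -313.0448303222656), (62.909080505371094, 89.48184967041016), 8.383990287780762)
[[ 397.03 -273.37]
 [ 410.08 -361.89]
 [ 472.31 -352.72]
 [ 459.27 -264.2 ]]
[(270, 150), (222, 157), (235, 223), (279, 216)]
351.6547884187082 55.924276169265035 12134.5 4 ((572.0065307617188, -139.1732635498047), (143.70669
[... 1137 characters left out ...]
7 236 237 237 236 235 235 236 236
 235 235 236 235 235 235 237 235 236 236 236 236 236 236 237 238 237 237
 237 236 231 222 220 229 232 234 234 234 235 236]
60 [ 30  26  29  29  39  86 158 215 230 233 233 233 234 233 235 233 233 233
 233 234 233 234 233 232 234 234 233 234 235 235 234 235 235 235 235 236
 235 236 236 236 235 236 236 237 236 236 237 236 236 237 237 237 237 237
 237 233 223 218 225 232 234 235 234 234 236 238]
80 [ 31  27  27  36  75 137 200 230 235 236 236 236 235 237 236 236 237 237
 237 238 238 237 238 238 237 239 238 238 239 238 239 239 239 238 238 240
 238 239 239 239 239 239 238 239 239 239 239 238 239 238 238 238 238 237
 235 225 218 223 230 234 235 236 235 237 238 237]
```

View pics/d1.png

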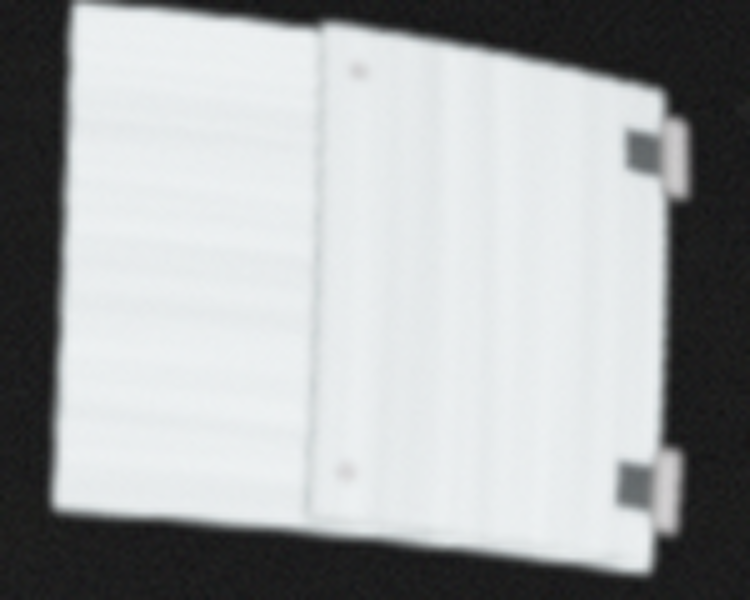

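View pics/s1.png

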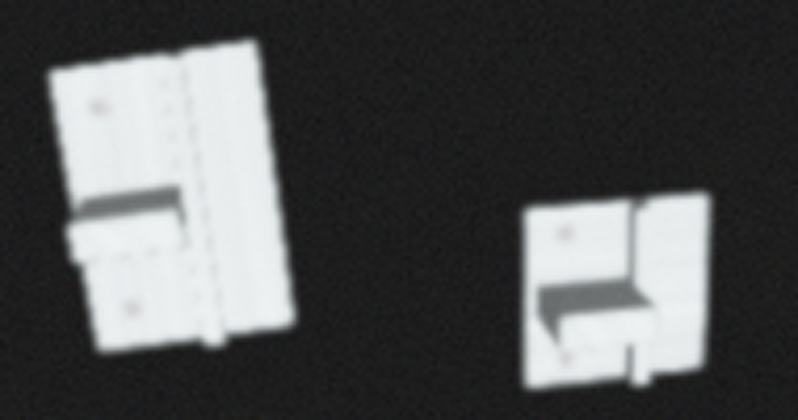

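```bash
python3 - <<'E'
from h import *
np.set_printoptions(precision=2,suppress=True)
T=np.load('T1.npy'); im=cv2.imread('pics/w1.png'); g=cv2.cvtColor(im,cv2.COLOR_BGR2GRAY).astype(float)
def fit(P):
    P=np.array(P,np.float32); vx,vy,x,y=cv2.fitLine(P,cv2.DIST_HUBER,0,.01,.01).ravel()
    if vy<0: vx,vy=-vx,-vy
    return np.array([x,y]),-np.arctan2(vx,vy),P
F=[];L=[]
for row in range(6,98,3):
    l=g[row]; u=next(i for i in range(270,320) if l[i]>130); u0=u-1+(130-l[u-1])/(l[u]-l[u-1])
    F.append(onz('wrist',(u0,row),20,T)[:2])
    seg=l[335:350]; k=seg.argmin()+335; w=np.clip(233-l[k-3:k+4],0,None); L.append(onz('wrist',((w*np.arange(k-3,k+4)).sum()/w.sum(),row),30,T)[:2])
for n,Q in(('front',F),('lip',L)):
    c,a,P=fit(Q); print(n,c,'yaw',a, 'x at y=-145',c[0]-np.tan(a)*(-145-c[1])); 
def s(x,y,z=4): return onz('wrist',(x/4.2+210-.5+.12,y/4.2+140-.5+.12),z,T)[:2]
fl,fr,rl,rr=s(258,40),s(295,322),s(50,70),s(98,352)
print(fl,fr,rl,rr,'ctr',(fl+fr+rl+rr)/4,'yaws',-np.arctan2(*(fl-fr)),-np.arctan2(*(rl-rr)), np.linalg.norm(fl-fr),np.linalg.norm(fl-rl))
r4=[s(*p,36) for p in [(66,224),(180,208),(187,248),(76,263)]]; print('rib',r4,np.mean(r4,0))
# deck y edges: front corners
d=lambda x,y,z: onz('wrist',(x/5+280-.4,y/5-.4),z,T)[:2]
print('front corners',d(72,3,20),d(55,510,20)); print('cover', d(322,22,32),d(308,518,32),d(662,90,32),d(650,573,32))
# scene/side cross-check lip corners
print('px lip corners scene',[onz('scene',(150+x/5,135+y/4.6),32)[:2] for x,y in [(280,92),(405,165)]])
E
```

```text
front [ 484.91 -133.36] yaw -0.041815594 x at y=-145 484.41965
lip [ 543.45 -149.54] yaw -0.039686635 x at y=-145 543.63074
[ 460.69 -266.65] [ 473.32 -355.66] [ 398.45 -275.44] [ 410.8  -365.85] ctr [ 435.81 -315.9 ] yaws 0.14084744462158982 0.13570071188186864 89.90693166017051 62.86079086335941
rib [array([ 405.7 , -314.42]), array([ 437.9, -309.8]), array([ 439.8, -321.5]), array([ 408.19, -325.95])] [ 422.9  -317.92]
front corners [487.49 -79.66] [ 482.73 -207.43]
cover [545.77 -83.95] [ 540.91 -207.32] [637.   -87.13] [ 632.17 -213.92]
px lip corners scene [array([546.4 , -87.13]), array([ 546.26, -209.73])]
```

drive_tool:
  rows: [10,-3,4,10,0,0,50,30,-6,8,20,0,0,50,50,-9,12,30,0,0,50,65,-12,16,40,0,0,50,80,-15,20,50,0,0,50,90,-18,24,60,0,0,50,95,-20,26,70,0,0,50,95,-22,28,80,0,0,50,95,-22,28.5,82,0,0,50,95,-22,28.5,82,0,0,50]
  newtons: 50

```text
clock: 2.45
eef_pos: [423.6, -317.1, 110.4]
tcp_rot: [-0.561, 1.57, 2.724]
contact_force: [-0.6, 0.5, -0.2]
opening: 0.502
```

```bash
python3 - <<'E'
from h import *
np.set_printoptions(precision=3,suppress=True)
T=tool(); np.save('T2.npy',T); print(T, r.sense()['qpos'])
im=grab_frame('wrist')[:,:,::-1]; cv2.imwrite('pics/w2.png',im)
cv2.imwrite('pics/w2c.png',cv2.resize(im,None,fx=1.5,fy=1.5))
E
```

```text
[[  -0.001    0.144   -0.99   423.594]
 [   0.      -0.99    -0.144 -317.115]
 [  -1.      -0.001    0.001  110.387]
 [   0.       0.       0.       1.   ]] [-0.645  0.322  1.923 -0.     0.897  0.782]
```

View pics/w2c.png

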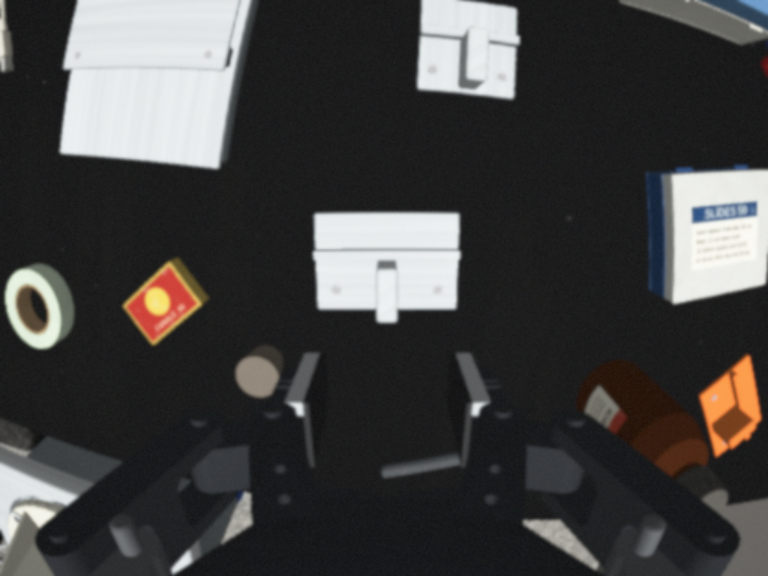

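```bash
python3 - <<'E'
from h import *
np.set_printoptions(precision=2,suppress=True)
T=np.load('T2.npy')
c=[onz('wrist',(x/1.5,y/1.5),4,T)[:2] for x,y in [(314,213),(459,212),(457,309),(318,310)]]
print(c,np.mean(c,0), (c[0]-c[1]), -np.arctan2(*(c[0]-c[1])))
y=np.arctan2(-T[0,1],-(-T[1,1])) 
ctr=np.mean(c,0); a=.142; print('rib',ctr-13*np.array([np.cos(a),np.sin(a)]))
print([onz('wrist',(x/1.5,y/1.5),36,T)[:2] for x,y in [(376,322),(397,321)]])
E
```

```text
[array([ 459.89, -267.47]), array([ 473.36, -356.44]), array([ 410.92, -366.55]), array([ 397.27, -276.72])] [ 435.36 -316.79] [-13.47  88.97] 0.1502321638514205
rib [ 422.49 -318.63]
[array([ 406.19, -314.55]), array([ 408.53, -326.48])]
```

drive_tool:
  rows: [40,1,1,0,0,0,50,75,1,1,0,0,0,50,92,1,1,0,0,0,50,101,1,1,0,0,0,50,101,1,1,0,0,0,50,101,1,1,0,0,0,50]
  newtons: 50

```text
clock: 3.25
eef_pos: [423.2, -318.8, 10.3]
tcp_rot: [2.048, 1.57, -0.95]
contact_force: [0.8, 0.9, 0.6]
opening: 0.501
```

drive_tool:
  rows: [0,0,0,0,0,0,0,0,0,0,0,0,0,0,0,0,0,0,0,0,0,0,0,0,0,0,0,0,0,0,0,0,0,0,0,0,0,0,0,0,0,0]
  newtons: 50

```text
clock: 4.0
eef_pos: [423.3, -318.9, 10.5]
tcp_rot: [2.056, 1.57, -0.941]
contact_force: [-0.7, 0.4, 5.7]
opening: 0.0
```

```bash
python3 - <<'E'
from h import *
np.set_printoptions(precision=3,suppress=True)
T=tool(); print(T)
im=grab_frame('wrist')[:,:,::-1]; cv2.imwrite('pics/w3.png',im)
cv2.imwrite('pics/w3c.png',cv2.resize(im,None,fx=1.5,fy=1.5))
E
```

```text
[[   0.001    0.144   -0.99   423.281]
 [  -0.001   -0.99    -0.144 -318.873]
 [  -1.       0.001   -0.      10.519]
 [   0.       0.       0.       1.   ]]
```

View pics/w3c.png

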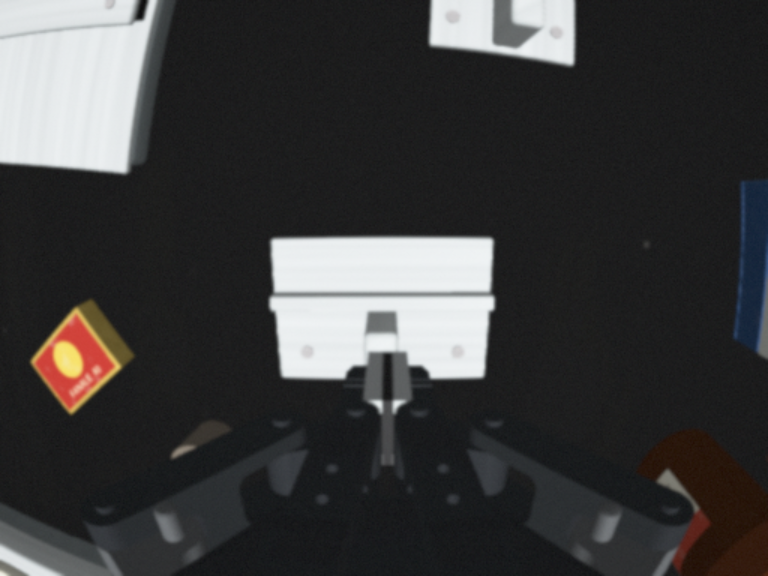

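```bash
python3 - <<'E'
from h import *
np.set_printoptions(precision=3,suppress=True)
s=r.sense(); print(s)
im=cv2.imread('pics/w3.png')
cv2.imwrite('pics/w3d.png',cv2.resize(im[190:340,190:330],None,fx=5,fy=4,interpolation=cv2.INTER_CUBIC))
for n in('scene','side'): 
    i=grab_frame(n)[:,:,::-1]; cv2.imwrite(f'pics/{n}3.png',cv2.resize(i[120:270,150:330],None,fx=4,fy=4,interpolation=cv2.INTER_CUBIC))
print(proj('scene',[423,-318,10]),proj('wrist',[408,-320.5,36]),proj('wrist',[438,-316,36]))
E
```

```text
{'clock': 4.05, 'qpos': array([-0.648,  0.479,  1.977, -0.   ,  0.685,  0.779]), 'qvel': array([-0.001, -0.002, -0.002,  0.   ,  0.   , -0.001]), 'joint_efforts': array([  0.054, -53.782, -20.682,   0.019,  -0.337,   0.001]), 'eef_pos': array([ 423.305, -318.875,   10.528]), 'tcp_rot': array([ 2.105,  1.57 , -0.892]), 'contact_force': array([-0.55 ,  0.196,  5.869]), 'wrist_torque': array([ 0.129,  0.161, -0.023]), 'opening': 0.006649124081465252}
[219.931 212.01 ] [254.807 273.275] [254.247 222.694]
```

View pics/w3d.png

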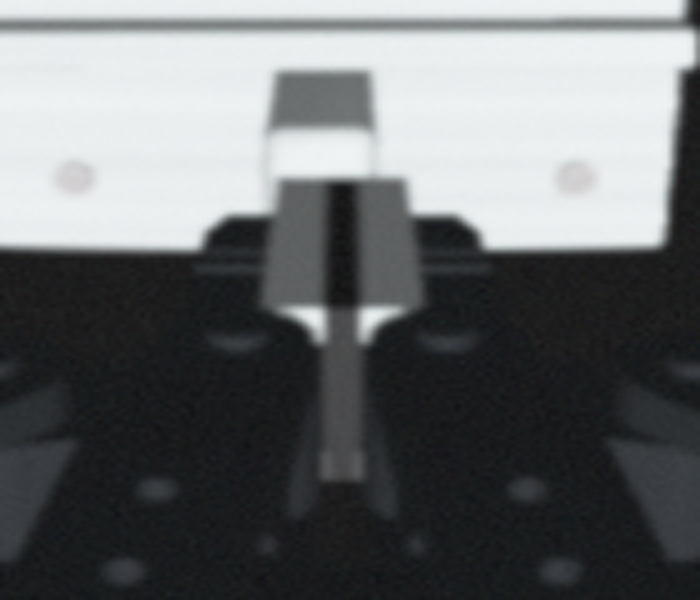

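View pics/scene3.png

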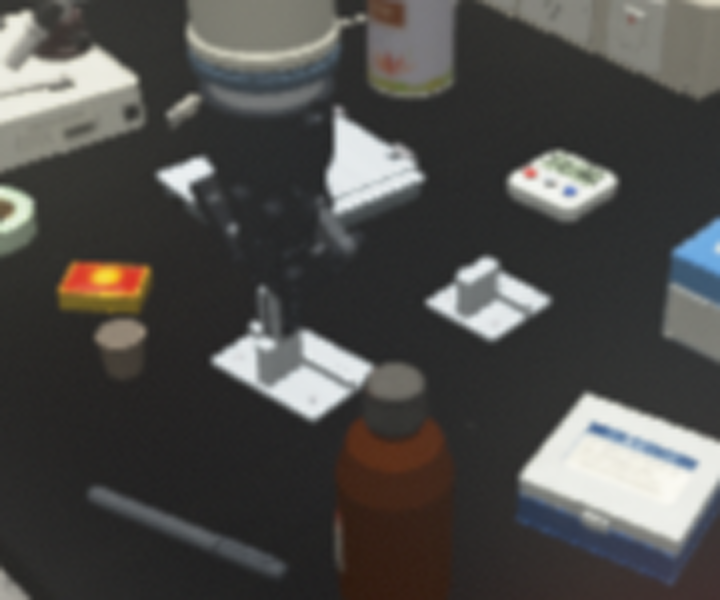

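View pics/side3.png

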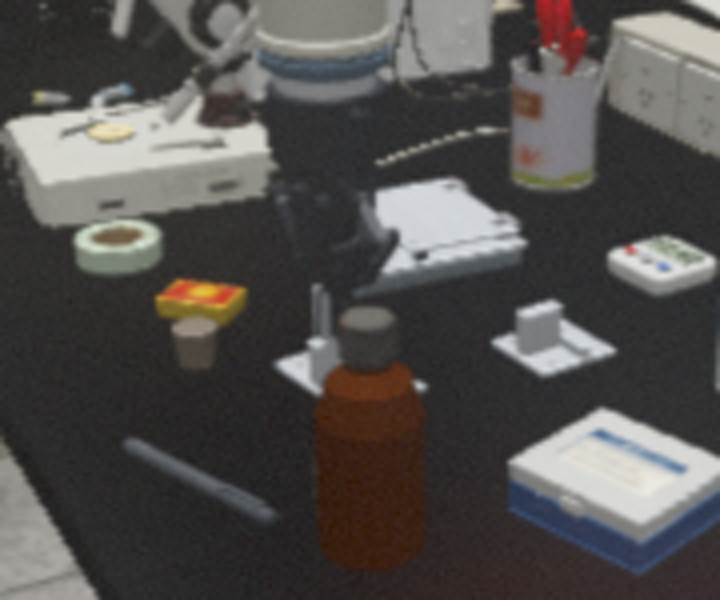

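drive_tool:
  rows: [-8,-1.5,0,0,0,0,50,-8,-1.5,0,0,0,0,50,-8,-1.5,0,0,0,0,50,-8,-1.5,0,0,0,0,50,5,-1.5,0,0,0,0,50,15,-1.5,0,0,0,0,50,20,-1.5,0,0,0,0,50,20,-1.5,0,0,0,0,50]

```text
clock: 5.15
eef_pos: [422.7, -317.1, -10.2]
tcp_rot: [-0.208, 1.57, 3.078]
contact_force: [-0.1, 0.5, -0.1]
opening: 0.498
```

```bash
python3 - <<'E'
from h import *
print(tool().round(3))
im=grab_frame('wrist')[:,:,::-1]; cv2.imwrite('pics/w4.png',im)
cv2.imwrite('pics/w4c.png',cv2.resize(im[130:330,150:370],None,fx=3,fy=3))
i=grab_frame('side')[:,:,::-1]; cv2.imwrite(f'pics/s4.png',cv2.resize(i[170:250,200:290],None,fx=7,fy=7,interpolation=cv2.INTER_CUBIC))
E
```

```text
[[-0.00000e+00  1.44000e-01 -9.90000e-01  4.22713e+02]
 [ 0.00000e+00 -9.90000e-01 -1.44000e-01 -3.17121e+02]
 [-1.00000e+00 -0.00000e+00  0.00000e+00 -1.01730e+01]
 [ 0.00000e+00  0.00000e+00  0.00000e+00  1.00000e+00]]
```

View pics/w4c.png

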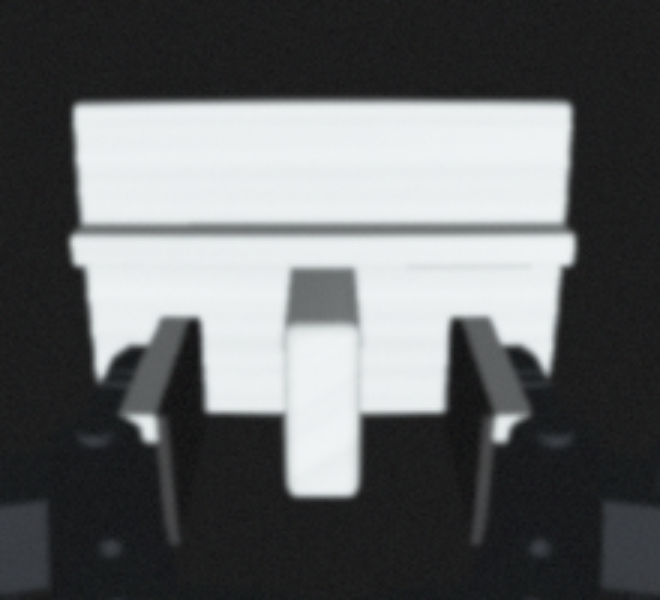

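View pics/s4.png

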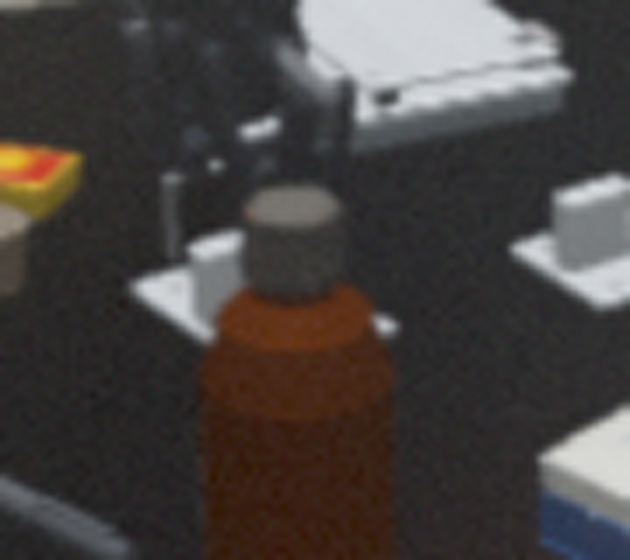

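drive_tool:
  rows: [4,0,0,0,0,0,50,7,0,0,0,0,0,50,7,0,0,0,0,0,20,7,0,0,0,0,0,0,7,0,0,0,0,0,0,7,0,0,0,0,0,0,7,0,0,0,0,0,0,7,0,0,0,0,0,0]
  newtons: 50

```text
clock: 6.25
eef_pos: [423.3, -317.5, -16.4]
tcp_rot: [2.114, 1.57, -0.883]
contact_force: [-0.1, -0.3, 3.4]
opening: 0.134
```

```bash
python3 - <<'E'
from h import *
print(tool().round(3)); s=r.sense(); print(s['opening'],s['contact_force'])
im=grab_frame('wrist')[:,:,::-1]; cv2.imwrite('pics/w5.png',im)
cv2.imwrite('pics/w5c.png',cv2.resize(im[130:330,150:370],None,fx=3,fy=3))
E
```

```text
[[ 1.00000e-03  1.44000e-01 -9.90000e-01  4.23260e+02]
 [-1.00000e-03 -9.90000e-01 -1.44000e-01 -3.17543e+02]
 [-1.00000e+00  1.00000e-03 -1.00000e-03 -1.64010e+01]
 [ 0.00000e+00  0.00000e+00  0.00000e+00  1.00000e+00]]
0.13445236120064094 [-0.08790422 -0.32362908  3.42837256]
```

View pics/w5c.png

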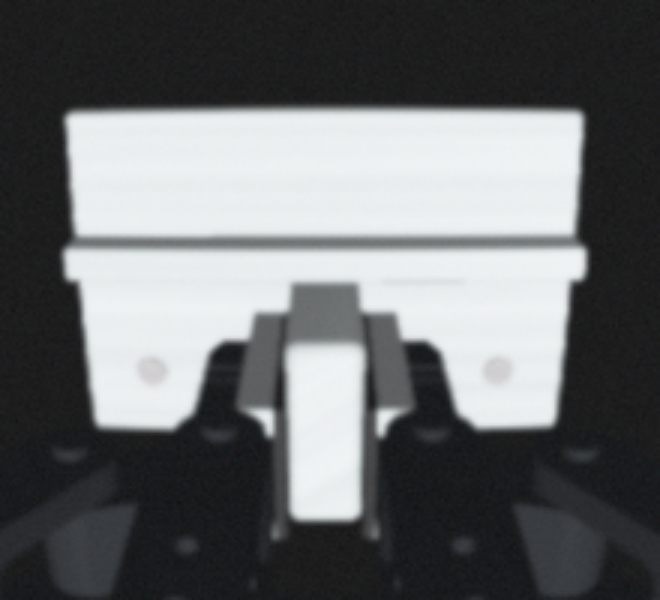

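drive_tool:
  rows: [-10,0,0,0,0,0,0,-35,0,0,0,0,0,0,-60,0,0,0,0,0,0,-70,0,0,0,0,0,0,-70,-30,-12,2,0,0,0,-70,-70,-30,4,0,0,0,-70,-110,-48,6,0,0,0,-70,-145,-64,8.6,0,0,0,-70,-166,-73,10.6,0,0,0,-70,-166,-73,10.6,0,0,0]
  newtons: 60

```text
clock: 7.55
eef_pos: [471.5, -141.4, 53.2]
tcp_rot: [1.665, 1.57, -1.515]
contact_force: [-0.1, -0.0, -0.6]
opening: 0.129
```

drive_tool:
  rows: [0,0,0,0,0,0,0,0,0,0,0,0,0,0,0,0,0,0,0,0,0]

```text
clock: 7.92
eef_pos: [471.3, -142.0, 53.2]
tcp_rot: [1.531, 1.57, -1.65]
contact_force: [-0.8, 0.0, -1.1]
opening: 0.127
```

```bash
python3 - <<'E'
from h import *
T=tool(); np.save('T6.npy',T); print(T.round(3)); s=r.sense(); print(s['opening'],s['contact_force'])
im=grab_frame('wrist')[:,:,::-1]; cv2.imwrite('pics/w6.png',im)
cv2.imwrite('pics/w6c.png',cv2.resize(im,None,fx=1.5,fy=1.5))
i=grab_frame('side')[:,:,::-1]; cv2.imwrite(f'pics/s6.png',cv2.resize(i[110:230,180:320],None,fx=5,fy=5,interpolation=cv2.INTER_CUBIC))
E
```

```text
[[-0.00000e+00 -3.90000e-02 -9.99000e-01  4.71300e+02]
 [-1.00000e-03 -9.99000e-01  3.90000e-02 -1.42048e+02]
 [-1.00000e+00  1.00000e-03  0.00000e+00  5.31950e+01]
 [ 0.00000e+00  0.00000e+00  0.00000e+00  1.00000e+00]]
0.1272326892297191 [-0.77799709  0.03555994 -1.05026202]
```

View pics/w6c.png

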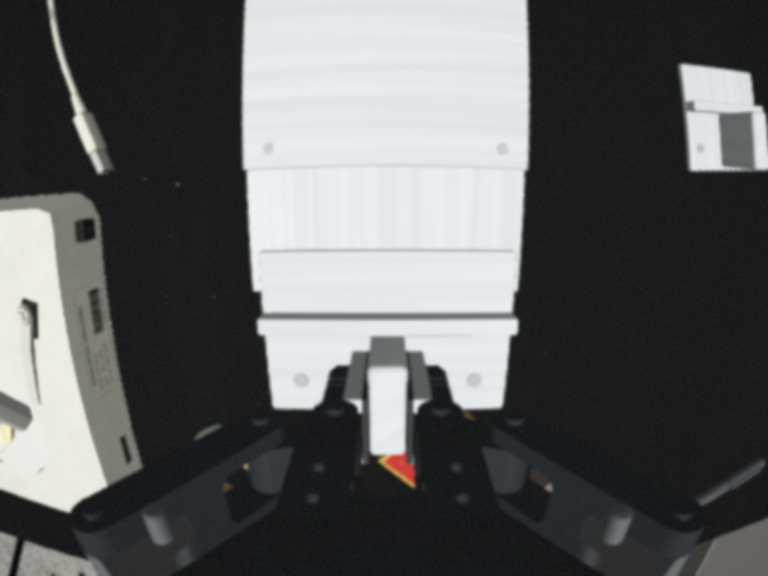

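View pics/s6.png

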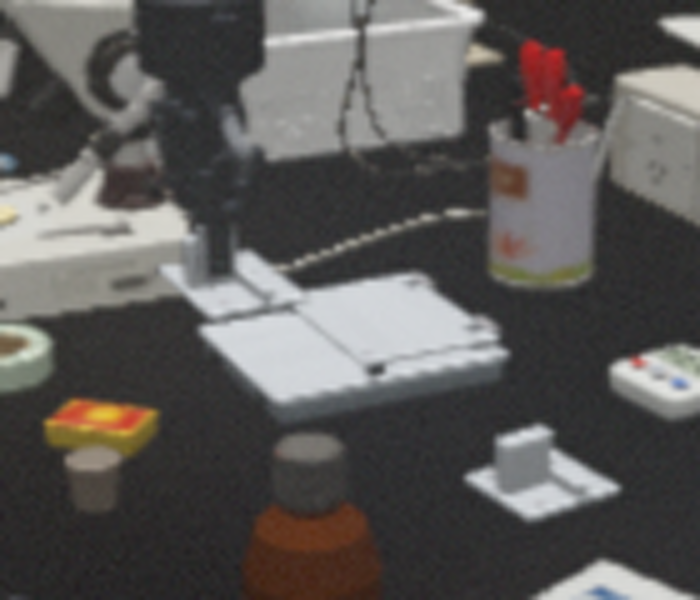

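```bash
python3 - <<'E'
from h import *
np.set_printoptions(precision=2,suppress=True)
T=np.load('T6.npy')
f=lambda u,v,z: onz('wrist',(u/1.5,v/1.5),z,T)
for z in(70,73): print('strip edge',f(260,250,z),f(514,250,z))
print('bead',f(258,333,81),f(518,333,81))
for z in (30,32): print('lip',f(244,169,z),f(387,165,z),f(528,169,z))
print('deck front',f(253,291,20),f(519,291,20))
E
```

```text
strip edge [ 516.26 -100.16   70.  ] [ 512.65 -190.03   70.  ]
strip edge [ 516.78 -101.06   73.  ] [ 513.24 -189.16   73.  ]
bead [489.16 -99.22  81.  ] [ 485.48 -189.51   81.  ]
lip [546.02 -83.77  30.  ] [ 543.36 -146.3    30.  ] [ 541.02 -207.98   30.  ]
lip [545.98 -84.42  32.  ] [ 543.35 -146.29   32.  ] [ 541.04 -207.33   32.  ]
deck front [487.75 -79.22  20.  ] [ 482.55 -207.83   20.  ]
```

drive_tool:
  rows: [10,0,-5,0,0,0,0,25,0,-12,0,0,0,0,38,0,-20,0,0,0,0,44,0,-20,0,0,0,0,46,0,-20,0,0,0,0,46,0,-20,0,0,0,0,46,0,-20,0,0,0,0]

```text
clock: 8.9
eef_pos: [491.5, -142.8, 7.6]
tcp_rot: [2.252, 1.57, -0.929]
contact_force: [0.5, -0.8, -1.0]
opening: 0.126
```

drive_tool:
  rows: [1,0,0,0,0,0,0,2,0,0,0,0,0,0,2,0,0,0,0,0,0]

```text
clock: 9.28
eef_pos: [491.5, -142.8, 5.6]
tcp_rot: [2.259, 1.57, -0.921]
contact_force: [0.5, 0.4, -1.0]
opening: 0.125
```

drive_tool:
  rows: [1,0,0,0,0,0,0,1,0,0,0,0,0,0]

```text
clock: 9.52
eef_pos: [491.4, -142.7, 4.5]
tcp_rot: [2.154, 1.57, -1.027]
contact_force: [0.2, 0.5, -1.4]
opening: 0.129
```

drive_tool:
  rows: [1,0,0,0,0,0,0,1,0,0,0,0,0,0]

```text
clock: 9.78
eef_pos: [491.5, -142.8, 3.7]
tcp_rot: [2.242, 1.57, -0.938]
contact_force: [0.0, 0.3, 2.2]
opening: 0.134
```

drive_tool:
  rows: [-1.5,0,0,0,0,0,0,-1.5,0,0,0,0,0,0]

```text
clock: 10.02
eef_pos: [491.5, -142.8, 5.2]
tcp_rot: [2.334, 1.57, -0.847]
contact_force: [0.6, 0.9, -1.7]
opening: 0.128
```

```bash
python3 - <<'E'
from h import *
T=tool(); np.save('T7.npy',T); print(T.round(3))
im=grab_frame('wrist')[:,:,::-1]; cv2.imwrite('pics/w7.png',im)
cv2.imwrite('pics/w7c.png',cv2.resize(im[80:280,150:370],None,fx=3.5,fy=2.8))
i=grab_frame('scene')[:,:,::-1]; cv2.imwrite(f'pics/s7.png',cv2.resize(i[130:200,180:280],None,fx=8,fy=8,interpolation=cv2.INTER_CUBIC))
E
```

```text
[[ 1.00000e-03 -3.90000e-02 -9.99000e-01  4.91541e+02]
 [-1.00000e-03 -9.99000e-01  3.90000e-02 -1.42812e+02]
 [-1.00000e+00  1.00000e-03 -1.00000e-03  5.22000e+00]
 [ 0.00000e+00  0.00000e+00  0.00000e+00  1.00000e+00]]
```

View pics/w7c.png

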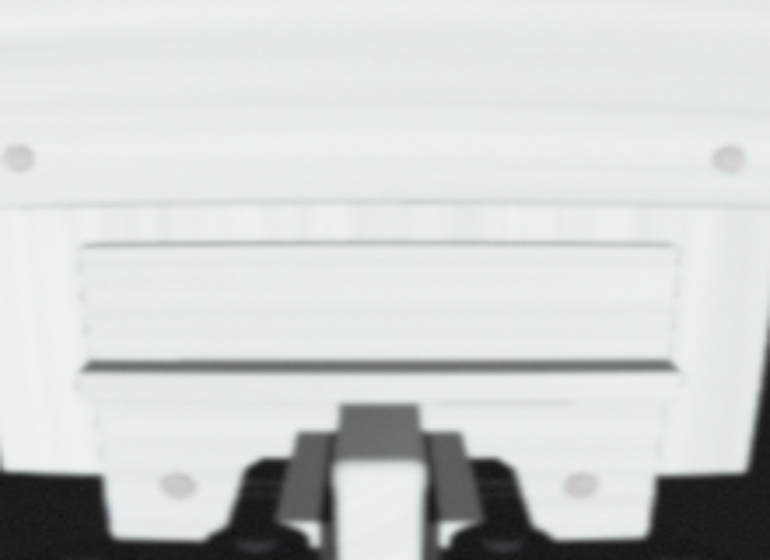

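View pics/s7.png

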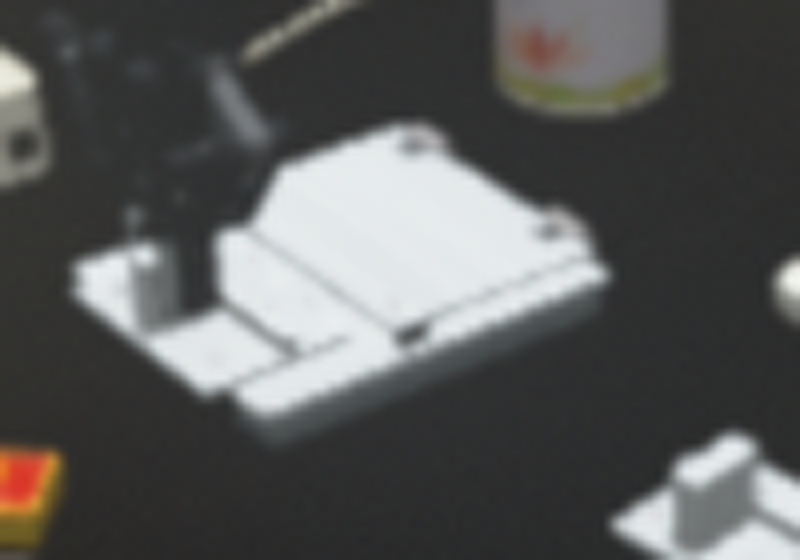

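drive_tool:
  rows: [0,0,-3,0,0,0,0,0,0,-6,0,0,0,0,0,0,-10,0,0,0,0,0,0,-14,0,0,0,0,0,0,-15,0,0,0,0,0,0,-15,0,0,0,0]

```text
clock: 10.88
eef_pos: [506.4, -143.3, 5.1]
tcp_rot: [2.127, 1.57, -1.054]
contact_force: [0.7, -0.4, 0.5]
opening: 0.123
```

drive_tool:
  rows: [0,0,-3,0,0,0,0,0,0,-6,0,0,0,0,0,0,-9,0,0,0,0,0,0,-10,0,0,0,0,0,0,-10,0,0,0,0,0,0,-10,0,0,0,0]

```text
clock: 11.62
eef_pos: [516.3, -143.7, 5.1]
tcp_rot: [1.994, 1.57, -1.187]
contact_force: [0.1, -0.2, -0.1]
opening: 0.13
```

```bash
python3 - <<'E'
from h import *
T=tool(); np.save('T8.npy',T); print(T.round(3))
im=grab_frame('wrist')[:,:,::-1]; cv2.imwrite('pics/w8.png',im)
cv2.imwrite('pics/w8c.png',cv2.resize(im[80:280,150:370],None,fx=3.5,fy=2.8))
i=grab_frame('scene')[:,:,::-1]; cv2.imwrite(f'pics/s8.png',cv2.resize(i[130:200,180:280],None,fx=8,fy=8,interpolation=cv2.INTER_CUBIC))
E
```

```text
[[ 0.00000e+00 -3.90000e-02 -9.99000e-01  5.16306e+02]
 [-1.00000e-03 -9.99000e-01  3.90000e-02 -1.43708e+02]
 [-1.00000e+00  1.00000e-03 -0.00000e+00  5.06200e+00]
 [ 0.00000e+00  0.00000e+00  0.00000e+00  1.00000e+00]]
```

View pics/w8c.png

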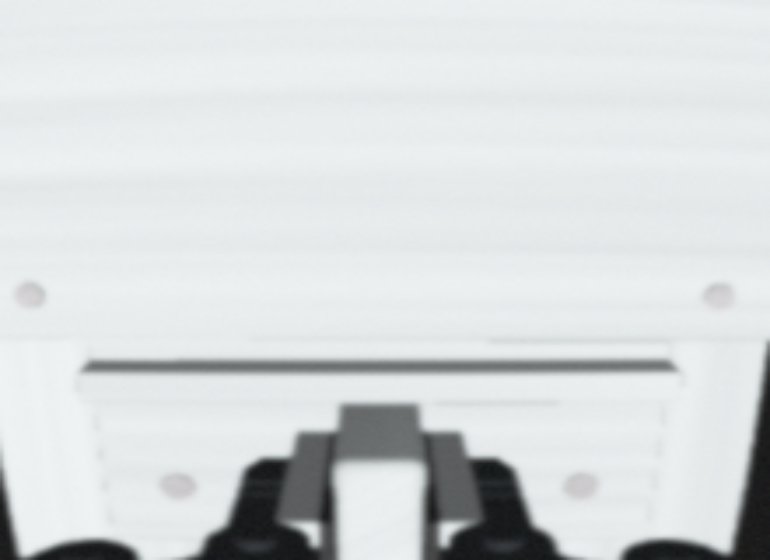

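View pics/s8.png

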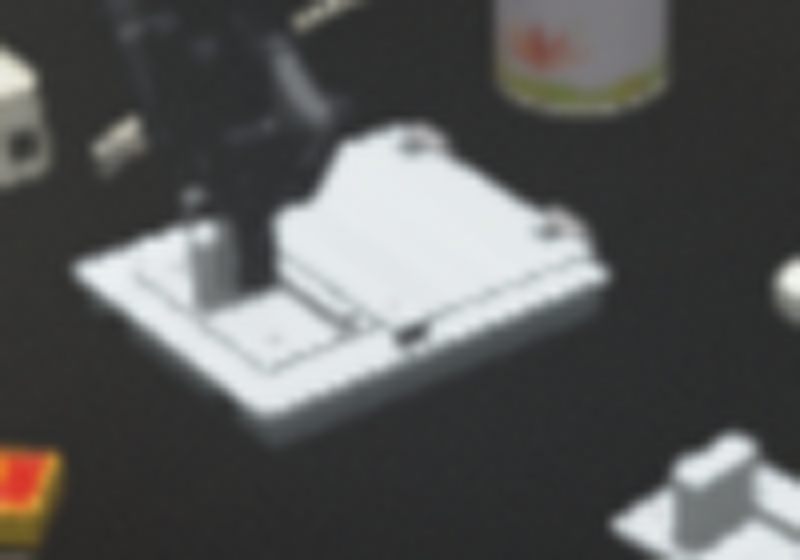

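drive_tool:
  rows: [0.5,0,-1.5,0,0,0,0,0.5,0,-3,0,0,0,0,0.5,0,-3.5,0,0,0,0,0.5,0,-3.5,0,0,0,0]

```text
clock: 12.22
eef_pos: [519.9, -143.8, 4.6]
tcp_rot: [2.053, 1.57, -1.128]
contact_force: [-1.6, -0.1, -0.8]
opening: 0.122
```

drive_tool:
  rows: [0,0,-1,0,0,0,0,0,0,-1,0,0,0,0]

```text
clock: 12.48
eef_pos: [521.0, -143.9, 4.6]
tcp_rot: [2.159, 1.57, -1.021]
contact_force: [0.0, 0.5, -1.4]
opening: 0.13
```

```bash
python3 - <<'E'
from h import *
T=tool(); np.save('T9.npy',T); print(T.round(3))
im=grab_frame('wrist')[:,:,::-1]; cv2.imwrite('pics/w9.png',im)
cv2.imwrite('pics/w9c.png',cv2.resize(im[160:240,150:370],None,fx=3.5,fy=6,interpolation=cv2.INTER_CUBIC))
for n,z in(('w8',0),('w9',0)):
    g=cv2.cvtColor(cv2.imread(f'pics/{n}.png'),cv2.COLOR_BGR2GRAY); print(n,g[170:230,200],g[170:230,310])
E
```

```text
[[ 0.00000e+00 -3.90000e-02 -9.99000e-01  5.20975e+02]
 [-1.00000e-03 -9.99000e-01  3.90000e-02 -1.43889e+02]
 [-1.00000e+00  1.00000e-03 -0.00000e+00  4.57500e+00]
 [ 0.00000e+00  0.00000e+00  0.00000e+00  1.00000e+00]]
w8 [236 236 236 235 234 236 236 237 237 237 238 239 238 239 239 237 237 237
 236 236 236 235 235 235 235 235 235 235 234 233 232 234 235 236 234 234
 232 222 186 136 112 114 143 189 220 231 231 231 230 231 232 233 232 228
 230 231 232 234 235 236] [232 234 235 235 234 235 235 235 237 238 238 239 239 238 237 237 237 235
 233 233 234 235 236 235 235 234 234 233 232 230 225 217 223 232 236 235
 231 221 181 136 114 120 151 197 227 234 237 237 236 235 236 236 233 229
 230 232 233 234 233 234]
w9 [235 235 235 234 233 232 233 232 233 235 237 236 236 236 236 236 237 237
 238 238 238 239 239 239 238 237 236 236 237 237 236 236 236 235 235 234
 234 235 231 220 181 142 147 189 222 230 233 233 231 231 233 233 231 228
 229 232 232 234 234 236] [234 233 232 232 231 232 231 230 230 230 233 234 235 235 234 235 235 237
 238 238 239 239 239 238 237 237 235 234 233 234 235 235 236 235 235 234
 233 233 231 221 190 152 157 198 228 236 237 237 236 235 236 236 234 231
 230 231 233 233 234 235]
```

View pics/w9c.png

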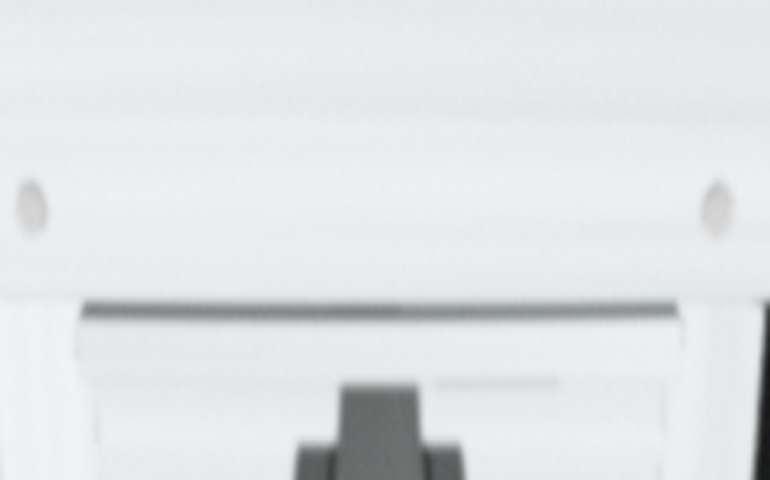

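drive_tool:
  rows: [0.5,0,-0.8,0,0,0,0,0.8,0,-0.8,0,0,0,0,0.8,0,-0.8,0,0,0,0]

```text
clock: 12.9
eef_pos: [521.5, -143.9, 3.7]
tcp_rot: [1.628, 1.57, -1.553]
contact_force: [-0.4, -0.5, -0.4]
opening: 0.124
```

drive_tool:
  rows: [0.4,0,0,0,0,0,0,0.4,0,0,0,0,0,0,0.4,0,0,0,0,0,0]

```text
clock: 13.28
eef_pos: [521.5, -143.9, 3.7]
tcp_rot: [1.723, 1.57, -1.458]
contact_force: [-2.7, 0.8, 5.7]
opening: 0.125
```

drive_tool:
  rows: [0.7,0,0,0,0,0,0,0.7,0,0,0,0,0,0,0.7,0,0,0,0,0,0]

```text
clock: 13.65
eef_pos: [521.5, -143.9, 3.6]
tcp_rot: [1.852, 1.57, -1.328]
contact_force: [-4.0, 1.3, 11.0]
opening: 0.123
```

```bash
python3 - <<'E'
from h import *
T=tool(); print(T.round(3)); s=r.sense(); print(s['contact_force'],s['wrist_torque'],s['opening'])
im=grab_frame('wrist')[:,:,::-1]; cv2.imwrite('pics/wa.png',im)
cv2.imwrite('pics/wac.png',cv2.resize(im[160:280,150:370],None,fx=3.5,fy=4.5,interpolation=cv2.INTER_CUBIC))
i=grab_frame('scene')[:,:,::-1]; cv2.imwrite(f'pics/sa.png',cv2.resize(i[130:200,180:280],None,fx=8,fy=8,interpolation=cv2.INTER_CUBIC))
print(r.sense()['contact_force'])
E
```

```text
[[ 0.00000e+00 -3.90000e-02 -9.99000e-01  5.21518e+02]
 [-1.00000e-03 -9.99000e-01  3.90000e-02 -1.43879e+02]
 [-1.00000e+00  1.00000e-03 -0.00000e+00  3.64800e+00]
 [ 0.00000e+00  0.00000e+00  0.00000e+00  1.00000e+00]]
[-3.96576421  1.28280206 11.02224706] [ 0.12328689  0.56514857 -0.02614055] 0.12340735067610592
[-3.33073225  0.23782656 10.53109752]
```

View pics/wac.png

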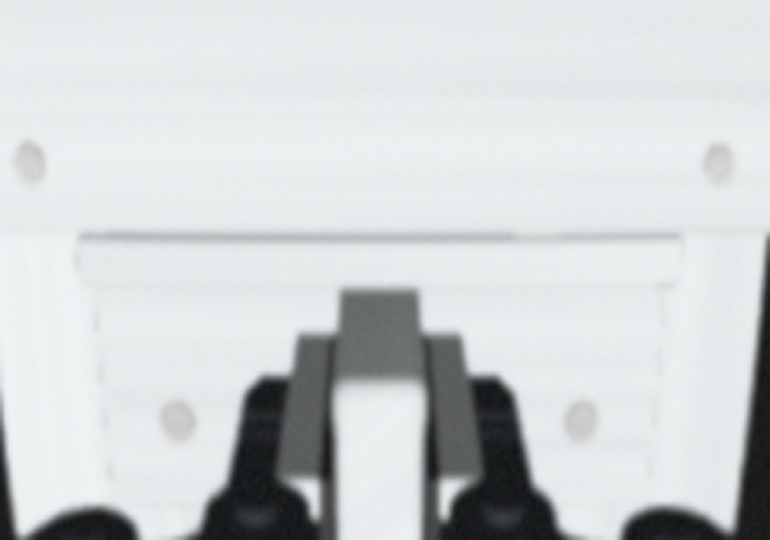

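View pics/sa.png

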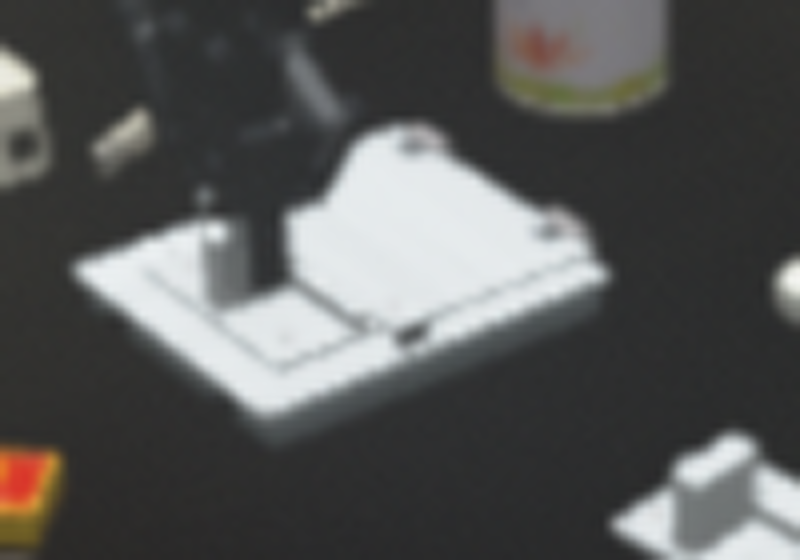

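```bash
python3 -c "
from rig import r,sign_off
s=r.sense();print(s['contact_force'],abs(s['qvel']).max(),s['clock']);print(sign_off())"
```

```text
[-3.33073225  0.23782656 10.53109752] 0.0019635629494543826 13.75
the job is handed in; nothing more can be done
None
```

The longer strip (scene px 223,210; measured 90 × 62 mm, against about 60 mm for the shorter one) is tucked under the cover's lip. I handed the job in at 13.75 s, still gripping it and pressing it down.

**Last checks before handing in:**
- **Bead:** it is up against the lip, with about 3 N of light contact along the tuck direction, and looks square and centred in the wrist picture.
- **Push:** it holds steady at about 10.5 N downward.
- **Grip:** the opening reads 0.12, which fits the 12 mm rib.
- **Pose:** tool tilt is about 0.001 rad and the arm is at rest.
- **Cover:** it looks closed in the last wrist and scene pictures. I judged this by eye and did not measure its angle.
- **Other things:** the shorter strip looks unmoved in the last scene crop. I did not measure it or the match box, stopper and pen again at the end.

**One thing went wrong and one disagreed:** the first grasp closed on top of the rib with a force of about 6 N. The fingertips turned out to sit about 25 mm short of the TCP position the robot reports. I opened, went lower and gripped again. The strip had not shifted noticeably.

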